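# Turn over the yellow leaf of the colour sample book

## Robot

A 6-joint arm with a two-finger parallel gripper is mounted at the origin on the work surface. World frame = base frame: x ahead of the robot, y to its left, z up, the work surface at z = 0. Lengths are in m, angles in rad, forces in N, time in s.
With the tool pointing down it reaches from about 0.25 to 0.775 m from the base axis. Payload 4 kg.
Tool frame: the origin (TCP) lies midway between the tips of the shut fingers; the grasp point (between the pads) lies 19 mm behind it (r.tcp_to_grasp is the distance from the TCP to the grasp point, in m); x points along the fingers, z is the direction in which the jaws open and shut, and the axes are right-handed (so a half turn about x gives the same grasp; the last joint's range is limited). The gripper opens to 85 mm and grips with 20 to 120 N. Pads are 22 mm wide; open, the fingers measure 114 mm over their backs; the gripper's body (76 mm by 85 mm) begins 54 mm behind the grasp point. The pads swing forward as they close: fully open they stand 13 mm farther back than shut.
Start: joints at [-1.443, 0.087, 1.371, -0, 1.684, -0.103], TCP at [0.126, -0.535, 0.231] pointing down, gripper open.
Joint ranges: [-3.1, 3.1], [-0.76, 2.03], [0.27, 2.55], [-1.08, 4.22], [0.17, 2.65], [-2.57, 2.57]. Speed limits (rad/s): [2.79, 2.79, 3.14, 3.14, 3.14, 3.14].

## Interface

Orientations are given as a rotation vector (axis times angle).
In Python, from rig import status, vision, r gives the robot as it stands. The module is installed in compiled form; this text tells all that it offers.
- The arm moves only by the tool drive_tool, never from a script. Its argument "steps" is one flat list of numbers, 6 for each row, row after row: the shift along the tool's x, y, z in units of 25 mm (1.0 is 25 mm), then the turn, a rotation vector about the tool's x, y, z in units of 6 degrees (1.0 is 6 degrees). In form: [tx, ty, tz, ax, ay, az, tx, ty, tz, ax, ay, az, ...]. A call has 1 to 12 rows; each row is the pose to reach, as a shift and turn from the pose measured when the call began, along the tool's axes at that moment; what a row does not reach only later rows make up. A row lasts 1/10 s, in which the tool goes at most 50 mm and 8.59 degrees, less where a joint would pass 70% of its speed; a pose out of reach is approached as far as the arm can. A call with a gripper value outside its range is refused whole. "hand" is the opening, from 0 (shut) to 1 (fully open), set as the call begins (left out, the last holds). The fingers move at their own pace and stop on an object; "squeeze" is the grip in N (left out, the last holds). Time passes only in rows, so rows that repeat a pose let the fingers close. It gives the time, the measured TCP pose, the force and the opening at its end, in the units of the state.
- status.read_state(): the state, without advancing time (a new reading comes with each control period).
- vision.capture(name): name is "side" or "top"; returns the picture (384x512x3 uint8, blue, green, red); there is no depth.
- vision.camera_params(name): a dict with "intrinsics" (3x3 intrinsics, pixels), "R" (3x3) and "t" (3): a world point X has camera coordinates R X + t. Camera axes: x right, y down, z forward; pixel columns grow to the right and rows downward; lengths in m; the calibration is good to about 2 mm. A picture is of the moment at which its call begins. camera_params takes no time and is no camera call.
- r.close_job(): hands the job in, once; it reports no verdict.
The state is a dict: "clock": time; "joint_positions": joint angles; "qvel": joint speeds; "tau": joint torques, N m; "ee_pos": TCP position; "eef_rot": TCP orientation; "force": force on the tool from outside, world axes, zero at the start; "moment": the same for the moment, N m; "opening": finger opening in m.
Only numpy, scipy, OpenCV 4.12 (cv2) and the standard library are available. Lean on these libraries where they do the work, as an engineer would, in place of code of your own. Each camera call takes 0.05 s, during which the arm holds its last target. There are 200 camera calls.

## Task

A customer at the trade counter wants to see the green board in the colour sample book: with the fingertips, push the part-raised yellow leaf up and over the spine, and press it down flat on top of the red leaf. Do it gently, by pushing only - never pinch or grip the leaf, and do not slam it or press hard. Leave the red and green leaves lying flat as they are and disturb nothing else on the counter.

Things in the scene. Friction and masses are not known exactly. Their poses are not given: they have to be found in the camera images.
- sampler: Colour sample book of cutting-board plastic, screwed to the counter: dark steel base plate 250 x 340 x 6 mm (along the spine x across) with a grey bed 41.5 mm high either side of a central hinge rod (the spine). Origin on the counter under the middle of the rod; x along the rod (away from the robot at yaw 0), y to the left-hand bed, z up. Two steel lugs 118 mm either side of the middle carry the rod and stand 58 mm high. Each bed reaches from 21 to 158 mm out from the rod.
- spine (a point): Middle of the hinge rod, 52 mm above the counter; axes as sampler. All three leaves swing about this rod (its x axis). Each leaf is a rigid 5 mm board 220 mm along the rod that reaches 160 mm out from the rod, plus a tab 62 mm wide along the rod that sticks out 28 mm further (to 188 mm), beyond the edge of the bed.
- yellow_leaf (a joint): Angle of the yellow leaf in rad: 0 lying flat to the right (the sampler's -y side, on the green leaf), pi/2 upright, pi (3.14, its stop) lying flat to the left (+y, on the red leaf). It starts raised by 0.2 to 0.65. About 0.17 kg; its hinge is stiff and it stays at any angle where it is left, moved by about 1 to 3 N at the tab. Its mid-plane passes through the rod's axis, so lying flat its mid-plane is 52 mm above the counter, its top face 54.5 mm.
- yellow_tab (a point): Centre of the yellow leaf's tab (62 x 28 x 5 mm, middle of its thickness), 174 mm from the rod, midway along it. Axes turn with the leaf: x along the rod, -y outward from the rod to the tab's edge 14 mm away, z normal to the leaf (up while the leaf lies to the right). No other leaf's tab lies under or over it: the space below the tab is free down to the counter.
- green_leaf (a joint): Angle of the green leaf in rad, same sense: stays at 0, flat on the right-hand bed, under the yellow leaf (8 mm lower). Its tab is 72 mm further along +x than the yellow one. Same stiff hinge.
- red_leaf (a joint): Angle of the red leaf in rad, same sense: stays at pi, flat on the left-hand bed, where the yellow leaf shall come to lie on it (8 mm lower than it). Its tab is 72 mm further along -x than the yellow one. Same stiff hinge.
- marker: Loose bystander: white marker pen with a blue cap, 136 x 18 mm, lying on the robot's side of the sample book. Origin under its middle.
- pepper_mill: Loose bystander: dark wooden pepper mill, 58 mm across, 152 mm tall, standing beyond the far end of the spine. Origin under its base.
- ramekin: Loose bystander: small white china bowl (ramekin), 88 mm across, 45 mm high, left of the sample book. Origin under its base.
- spatula: Loose bystander: spatula lying to the right of the sample book, long axis x, under 40 mm high. Origin below its middle.
- card_terminal: Loose bystander: black card terminal 165 x 78 x 40 mm, right of the sample book, nearer the robot. Origin under its middle.
- tape_dispenser: Loose bystander: black tape dispenser 150 x 60 x 88 mm, on the left of the counter. Origin under its middle.

How it is judged:
By the outcome, as a careful person would: the job done as asked, in the order asked, and still so for the second after the job is handed in, with the robot touching nothing.
It also fails if it takes over 48 s, if anything falls off the work surface, if the arm or the gripper's body presses on something with over 40 N, if the wrist force passes 120 N, or if a joint passes its speed limit or range.

## Working session

There is one attempt and no reset: what is moved stays moved. The work goes in short steps, Python scripts to look and compute and a tool call to move; the robot and the scene stay as the last step left them, time stands still between calls to the robot, and variables do not carry over. Pictures are saved under pics/ and viewed, about 8 in all and at most 12, crops included, and the job is handed in when it is done.

Besides the shell and the picture viewer there is one more tool, called after "Request:" as name(argument=value, ...) on one line, values as JSON. drive_tool: Moves the arm, as the interface text tells. Its arguments: {"type":"object","properties":{"steps":{"type":"array","items":{"type":"number"}},"hand":{"type":"number"},"squeeze":{"type":"number"}},"required":["steps"]}

```bash
mkdir -p pics
python3 - <<'E'
from rig import status, vision, r
import cv2
s=status.read_state(); print({k:s[k] for k in('clock','ee_pos','eef_rot','force','opening')})
for n in('top','side'):
    cv2.imwrite(f'pics/{n}0.png',vision.capture(n)); p=vision.camera_params(n); print(n,p)
E
```

```text
{'clock': 0.0, 'ee_pos': array([ 0.12574032, -0.53490948,  0.23013139]), 'eef_rot': array([ 1.03903293,  1.31123565, -1.0364545 ]), 'force': array([ 0.33348507,  0.20308542, -0.38065907]), 'opening': 0.08521554025345375}
top {'intrinsics': array([[423.84981213,   0.        , 255.6537924 ],
       [  0.        , 423.84981213, 187.60362504],
       [  0.        ,   0.        ,   1.        ]]), 'R': array([[ 0.02530792, -0.99966892, -0.00464239],
       [-0.99734299, -0.02493115, -0.06844999],
       [ 0.06831159,  0.00636238, -0.99764375]]), 't': array([0.03399188, 0.5641189 , 1.24702541])}
side {'intrinsics': array([[385.58460573,   0.        , 256.27542022],
       [  0.        , 385.58460573, 183.13816262],
       [  0.        ,   0.        ,   1.        ]]), 'R': array([[-0.80477979, -0.59357243,  0.00112448],
       [-0.41018499,  0.55476737, -0.72386563],
       [ 0.42904286, -0.58301367, -0.68994006]]), 't': array([0.46263661, 0.26187138, 1.16932898])}
```

View pics/top0.png

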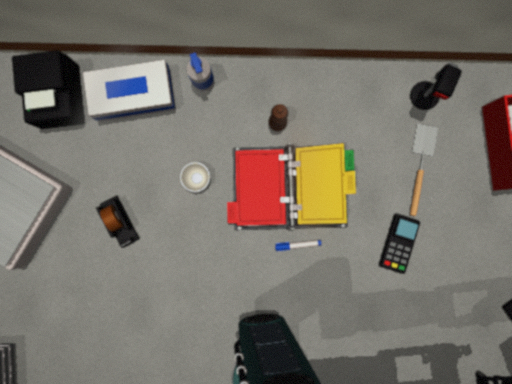

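View pics/side0.png

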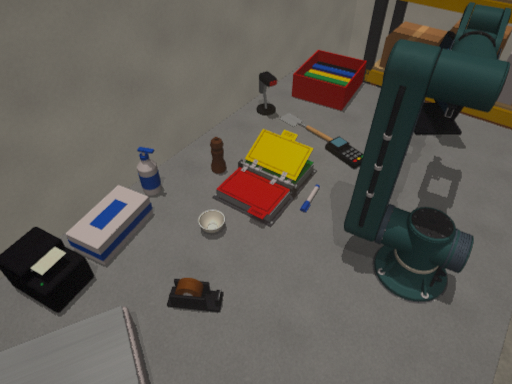

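```bash
cat > h.py <<'E'
import numpy as np, cv2
from rig import status, vision, r
from scipy.optimize import minimize
from scipy.spatial.transform import Rotation as Ro
def proj(n,X):
    p=vision.camera_params(n); c=np.atleast_2d(X)@p['R'].T+p['t']; q=c@p['intrinsics'].T; return q[:,:2]/q[:,2:]
def world(s,yaw,P):
    c,k=np.cos(yaw),np.sin(yaw); P=np.atleast_2d(P); return np.c_[s[0]+c*P[:,0]-k*P[:,1], s[1]+k*P[:,0]+c*P[:,1], P[:,2]]
def leaf(th,tab,h,inner):  # top outline in sampler axes; h: offset of face along normal
    a=np.array([(-.11,inner),(-.11,.16),(tab-.031,.16),(tab-.031,.188),(tab+.031,.188),(tab+.031,.16),(.11,.16),(.11,inner)])
    d=np.array([-np.cos(th),np.sin(th)]); nn=np.array([np.sin(th),np.cos(th)])
    yz=a[:,1:]*d+h*nn+[0,.052]; return np.c_[a[:,0],yz]
def masks(im):
    v=cv2.cvtColor(im,cv2.COLOR_BGR2HSV); H,S,V=cv2.split(v); g=(S>150)&(V>70)
    return dict(red=g&((H<8)|(H>172)),yel=g&(H>20)&(H<35))
E
python3 - <<'E'
from h import *
W={}
for n in('top','side'):
    im=cv2.imread(f'pics/{n}0.png')
    for k,m in masks(im).items():
        m=m.astype('uint8'); N,l,st,c=cv2.connectedComponentsWithStats(m)
        i=min(range(1,N),key=lambda i:np.hypot(*(c[i]-({'top':(290,187),'side':(265,175)}[n])))+(1e4 if st[i,4]<1000 else 0)); print(n,k,st[i]); W[n,k]=(l==i).astype(float)
def cost(p):
    e=0
    for n in('top','side'):
        for k in('red','yel'):
            L=leaf(np.pi,-.072,0.0,p[4])-[0,0,.0055] if k=='red' else leaf(p[3],0,.0025,p[4])
            q=proj(n,world(p[:2],p[2],L)); m=np.zeros((384,512),np.uint8)
            cv2.fillPoly(m,[np.round(q*16).astype(np.int32)],255,cv2.LINE_AA,4); e+=np.abs(m/255-W[n,k]).sum()
    return e
best=None
for th in(.25,.45,.6):
    x0=[.56,-.06,0.,th,.012]
    o=minimize(cost,x0,method='Nelder-Mead',options=dict(initial_simplex=np.array([x0]+[np.array(x0)+np.eye(5)[i]*[.03,.03,.08,.1,.006][i] for i in range(5)]),maxiter=600))
    print(o.x.round(4),o.fun)
    if best is None or o.fun<best.fun: best=o
p=best.x; np.save('fit.npy',p)
t=p[3]; print('tab',world(p[:2],p[2],[0,-.174*np.cos(t),.052+.174*np.sin(t)]))
out=[]
for n in('top','side'):
    im=cv2.imread(f'pics/{n}0.png')
    im=cv2.resize(im,None,fx=4,fy=4,interpolation=cv2.INTER_CUBIC)
    for L in(leaf(np.pi,-.072,0,p[4])-[0,0,.0055],leaf(t,0,.0025,p[4])):
        q=proj(n,world(p[:2],p[2],L)); cv2.polylines(im,[np.int32(q*4+2)],True,(255,0,255),1)
    c=np.int32(proj(n,world(p[:2],p[2],[0,0,.05]))[0]*4); out.append(im[c[1]-240:c[1]+240,c[0]-290:c[0]+290][:, :])
cv2.imwrite('pics/fit.png',cv2.resize(np.hstack(out),(800,331)))
E
```

```text
top red [ 228  149   58   77 3752]
top yel [ 295  144   61   80 3970]
side red [ 217  167   73   53 1892]
side yel [ 245  129   68   52 2064]
[ 0.5674 -0.0525  0.0482  0.4163  0.0201] 862.7137254901961
[ 0.5691 -0.0532  0.0535  0.3945  0.0183] 861.6078431372549
[ 0.5688 -0.0526  0.0552  0.4074  0.0205] 852.1803921568628
tab [[ 0.57762373 -0.21215517  0.12095062]]
```

View pics/fit.png

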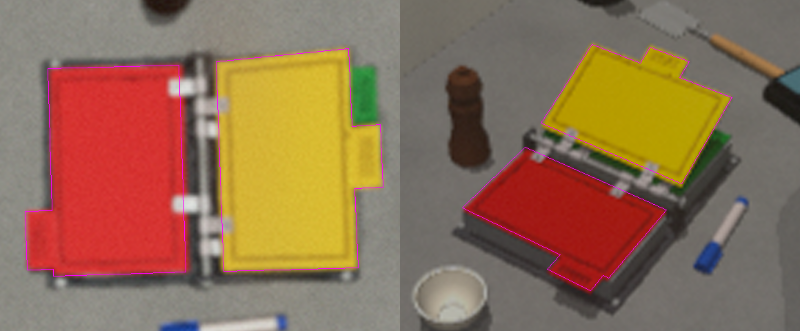

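```bash
cat >> h.py <<'E'
p=np.load('fit.npy'); S,YAW,TH=p[:2],p[2],p[3]
ROLL=0
def toolR(t,roll):   # finger dir tilted t from down toward +y of sampler; roll deg about finger axis
    x=np.array([0,np.sin(t),-np.cos(t)]); z=np.array([1.,0,0]); R=np.c_[x,np.cross(z,x),z]
    return Ro.from_euler('z',YAW)*Ro.from_matrix(R)*Ro.from_euler('x',roll,degrees=True)
def contact(th,t,gap=0.,rho=.174,rr=.011):
    d=np.array([-np.cos(th),np.sin(th)]); n=np.array([np.sin(th),np.cos(th)]); f=np.array([np.sin(t),-np.cos(t)])
    return np.r_[0,rho*d-(.0025+rr+gap)*n+rr*f+[0,.052]]
def rows(wps,roll):  # wps: list of (sampler point, t) -> rows in tool units
    s=status.read_state(); R0=Ro.from_rotvec(s['eef_rot']); out=[]
    for P,t in wps:
        d=R0.inv().apply(world(S,YAW,P)[0]-s['ee_pos'])/.025
        a=(R0.inv()*toolR(t,roll)).as_rotvec()/np.radians(6); out.append(np.r_[d,a])
    return np.array(out)
def show(n=0):
    s=status.read_state(); R=Ro.from_rotvec(s['eef_rot']).as_matrix(); c,k=np.cos(YAW),np.sin(YAW)
    e=s['ee_pos']-np.r_[S,0]; print('clk',s['clock'],'samp',np.round([c*e[0]+k*e[1],-k*e[0]+c*e[1],e[2]],4),'dir',R[:,0].round(2),'jaw',R[:,2].round(2),'F',s['force'].round(1),'q',s['joint_positions'].round(2))
E
python3 - <<'E'
from h import *
show(); s=status.read_state()
R=Ro.from_rotvec(s['eef_rot']); q=s['joint_positions']
for s6 in(1,-1):
    T=(Ro.from_euler('z',q[0])*Ro.from_euler('y',q[1]+q[2]+q[4])*Ro.from_euler('z',s6*q[5])).inv()*R; print(s6,T.as_matrix().round(3).tolist())
    for s4 in (1,-1):
      for roll in(0,90,180,270):
        for nm,j1,phi,t in(('start',-.66,1.9,1.36),('up',-.45,1.5,1.36),('end',.2,1.6,.17)):
            M=(Ro.from_euler('z',j1)*Ro.from_euler('y',phi)).inv()*toolR(t,roll)*T.inv()
            e=M.as_euler('ZYZ'); print(s6,s4,roll,nm,np.round([s4*e[0],e[1],s6*e[2]],2))
for roll in(0,90,180,270): print(roll,rows([([0,-.30,.2],1.36)],roll).round(1))
E
```

```text
clk 0.1 samp [-0.469  -0.4571  0.2302] dir [-0.  0. -1.] jaw [ 0.23 -0.97 -0.  ] F [-0.  -0.7  0.4] q [-1.44  0.09  1.37  0.    1.68 -0.1 ]
1 [[-0.0, 0.0, -1.0], [0.0, 1.0, 0.0], [1.0, -0.0, -0.0]]
1 1 0 start [ 1.07  2.14 -0.56]
1 1 0 up [ 1.37  2.08 -0.04]
1 1 0 end [0.17 1.52 0.14]
1 1 90 start [1.07 2.14 1.01]
1 1 90 up [1.37 2.08 1.53]
1 1 90 end [0.17 1.52 1.71]
1 1 180 start [1.07 2.14 2.58]
1 1 180 up [1.37 2.08 3.11]
1 1 180 end [ 0.17  1.52 -3.  ]
1 1 270 start [ 1.07  2.14 -2.13]
1 1 270 up [ 1.37  2.08 -1.61]
1 1 270 end [ 0.17  1.52 -1.43]
1 -1 0 start [-1.07  2.14 -0.56]
1 -1 0 up [-1.37  2.08 -0.04]
1 -1 0 end [-0.17  1.52  0.14]
1 -1 90 start [-1.07  2.14  1.01]
1 -1 90 up [-1.37  2.08  1.53]
1 -1 90 end [-0.17  1.52  1.71]
1 -1 180 start [-1.07  2.14  2.58]
1 -1 180 up [-1.37  2.08  3.11]
1 -1 180 end [-0.17  1.52 -3.  ]
1 -1 270 start [-1.07  2.14 -2.13]
1 -1 270 up [-1.37  2.08 -1.61]
1 -1 270 end [-0.17  1.52 -1.43]
-1 [[0.0, 0.205, -0.979], [0.0, 0.979, 0.205], [1.0, -0.0, -0.0]]
-1 1 0 start [1.07 2.14 0.35]
-1 1 0 up [ 1.37  2.08 -0.17]
-1 1 0 end [ 0.17  1.52 
[... 152 characters left out ...]
1.37 2.08 2.97]
-1 1 180 end [0.17 1.52 2.8 ]
-1 1 270 start [1.07 2.14 1.92]
-1 1 270 up [1.37 2.08 1.4 ]
-1 1 270 end [0.17 1.52 1.23]
-1 -1 0 start [-1.07  2.14  0.35]
-1 -1 0 up [-1.37  2.08 -0.17]
-1 -1 0 end [-0.17  1.52 -0.34]
-1 -1 90 start [-1.07  2.14 -1.22]
-1 -1 90 up [-1.37  2.08 -1.74]
-1 -1 90 end [-0.17  1.52 -1.91]
-1 -1 180 start [-1.07  2.14 -2.79]
-1 -1 180 up [-1.37  2.08  2.97]
-1 -1 180 end [-0.17  1.52  2.8 ]
-1 -1 270 start [-1.07  2.14  1.92]
-1 -1 270 up [-1.37  2.08  1.4 ]
-1 -1 270 end [-0.17  1.52  1.23]
0 [[  1.2  19.6  -2.9 -11.1   8.9  10.7]]
90 [[ 1.2 19.6 -2.9  1.4 12.9  1.1]]
180 [[ 1.2 19.6 -2.9 13.8 11.1 -9.3]]
270 [[  1.2  19.6  -2.9 -22.3  -1.6  18. ]]
```

Run:
```python
from h import *
print(rows([([0,-.25,.17],1.36)],0).round(2))
```

```text
[[  2.42  19.92  -4.88 -11.08   8.94  10.67]]
```

Request:
drive_tool(steps=[0.1,1.5,-0.4,-0.9,0.7,0.85,0.3,3.2,-0.8,-1.8,1.4,1.7,0.5,4.9,-1.2,-2.7,2.2,2.6,0.7,6.6,-1.6,-3.6,2.9,3.5,0.9,8.2,-2.0,-4.5,3.6,4.3,1.1,9.8,-2.4,-5.4,4.4,5.2,1.3,11.4,-2.8,-6.3,5.1,6.1,1.6,13,-3.2,-7.2,5.8,7.0,1.8,14.6,-3.6,-8.1,6.5,7.8,2.0,16.2,-4.0,-9.0,7.3,8.7,2.2,18,-4.4,-9.9,8.0,9.5,2.4,19.9,-4.9,-11.1,8.9,10.7], hand=0)

```text
clock: 1.3
ee_pos: [0.5828, -0.3019, 0.1696]
eef_rot: [1.035, 1.348, 1.023]
force: [0.8, -1.2, 0.7]
opening: -0.0002
```

Run:
```python
from h import *
show(); print(rows([([0,-.25,.17],1.36),([0,-.225,.10],1.36),(contact(TH,1.36,.008),1.36)],0).round(2))
```

```text
clk 1.3 samp [ 2.000e-04 -2.496e-01  1.696e-01] dir [-0.02  0.97 -0.25] jaw [ 1.    0.01 -0.03] F [ 0.8 -1.2  0.7] q [-0.87  0.96  0.74  1.06  2.38 -0.43]
[[-0.02  0.01 -0.01 -0.36  0.32  0.35]
 [ 1.64 -2.46  0.03 -0.36  0.32  0.35]
 [ 4.26 -1.84 -0.08 -0.36  0.32  0.35]]
```

Request:
drive_tool(steps=[0.4,-0.6,0,-0.3,0.3,0.3,0.8,-1.2,0,-0.3,0.3,0.3,1.2,-1.8,0,-0.3,0.3,0.3,1.6,-2.4,0,-0.3,0.3,0.3,2.0,-2.5,0,-0.3,0.3,0.3,2.5,-2.4,0,-0.3,0.3,0.3,3.0,-2.3,0,-0.3,0.3,0.3,3.5,-2.2,0,-0.3,0.3,0.3,4.0,-2.0,0,-0.3,0.3,0.3,4.3,-1.9,-0.1,-0.3,0.3,0.3,4.3,-1.9,-0.1,-0.3,0.3,0.3])

```text
clock: 2.4
ee_pos: [0.5768, -0.2085, 0.0979]
eef_rot: [1.023, 1.342, 1.086]
force: [1.7, -0.9, 0.3]
opening: 0.0002
```

Run:
```python
from h import *
show(); a=cv2.resize(vision.capture('side')[110:230,200:350],(500,400)); cv2.imwrite('pics/s1.png',a)
np.set_printoptions(suppress=True)
print(rows([(contact(th,1.36,0),1.36) for th in np.radians(range(22,70,4))],0).round(2))
```

```text
clk 2.4 samp [-0.0007 -0.156   0.0979] dir [-0.05  0.98 -0.21] jaw [ 1.    0.05 -0.01] F [ 1.7 -0.9  0.3] q [-0.8   0.91  1.01  0.96  2.24 -0.65]
[[ 0.    0.19  0.02 -0.05  0.02  0.05]
 [ 0.06  0.67  0.02 -0.05  0.02  0.05]
 [ 0.16  1.15  0.02 -0.05  0.02  0.05]
 [ 0.29  1.62  0.02 -0.05  0.02  0.05]
 [ 0.45  2.08  0.01 -0.05  0.02  0.05]
 [ 0.64  2.53  0.01 -0.05  0.02  0.05]
 [ 0.86  2.96  0.01 -0.05  0.02  0.05]
 [ 1.11  3.38  0.   -0.05  0.02  0.05]
 [ 1.39  3.78  0.   -0.05  0.02  0.05]
 [ 1.7   4.16 -0.   -0.05  0.02  0.05]
 [ 2.03  4.51 -0.01 -0.05  0.02  0.05]
 [ 2.39  4.84 -0.01 -0.05  0.02  0.05]]
```

View pics/s1.png

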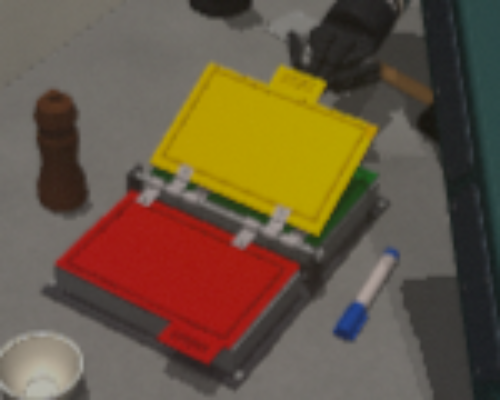

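The crop shows the fingertips under the yellow tab, at about (300,95), with nothing else touched. Next I lift.

Request:
drive_tool(steps=[0,0.2,0,0,0,0,0.05,0.6,0,0,0,0,0.15,1.0,0,0,0,0,0.25,1.4,0,0,0,0,0.35,1.8,0,0,0,0,0.5,2.2,0,0,0,0,0.7,2.6,0,0,0,0,0.9,3.0,0,0,0,0,1.15,3.4,0,0,0,0,1.4,3.8,0,0,0,0,1.7,4.15,0,0,0,0,2.0,4.5,0,0,0,0])

```text
clock: 3.65
ee_pos: [0.5735, -0.1355, 0.1976]
eef_rot: [1.022, 1.341, 1.085]
force: [0.2, -0.2, -2.7]
opening: -0.0001
```

```bash
cat >> h.py <<'E'
def T(th): return np.radians(np.interp(th,[80,180],[78,8]))
np.set_printoptions(suppress=True)
def arc(a): print(rows([(contact(np.radians(x),T(x)),T(x)) for x in a],0).round(2))
E
python3 - <<'E'
from h import *
show(); a=cv2.resize(vision.capture('side')[110:230,200:350],(500,400)); cv2.imwrite('pics/s2.png',a)
arc(range(66,112,4))
E
```

```text
clk 3.65 samp [ 0.0001 -0.0829  0.1976] dir [-0.05  0.98 -0.21] jaw [ 1.    0.05 -0.  ] F [ 0.2 -0.2 -2.7] q [-0.73  0.69  1.15  1.06  2.22 -0.53]
[[ 0.34  0.24 -0.01 -0.03  0.01  0.07]
 [ 0.72  0.55 -0.01 -0.03  0.01  0.07]
 [ 1.12  0.83 -0.01 -0.03  0.01  0.07]
 [ 1.53  1.08 -0.01 -0.03  0.01  0.07]
 [ 1.97  1.29 -0.02 -0.03  0.01 -0.17]
 [ 2.42  1.45 -0.02 -0.03  0.01 -0.63]
 [ 2.88  1.59 -0.02 -0.03  0.01 -1.1 ]
 [ 3.34  1.69 -0.02 -0.03  0.01 -1.57]
 [ 3.82  1.76 -0.02 -0.03  0.   -2.03]
 [ 4.3   1.8  -0.02 -0.03  0.   -2.5 ]
 [ 4.78  1.81 -0.02 -0.03  0.   -2.97]
 [ 5.26  1.77 -0.02 -0.03  0.   -3.43]]
```

View pics/s2.png

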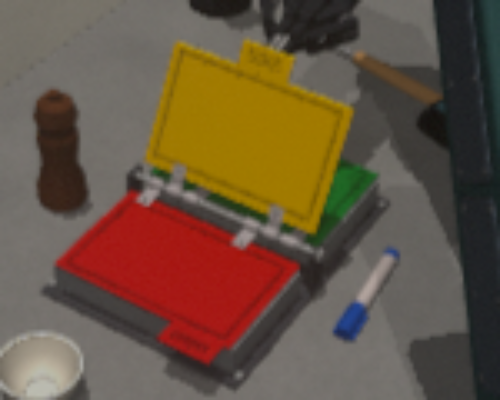

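The leaf is at about 60°, with the tab at (265,60) and the fingers behind it. Green is still flat and the contact force is about 2.7 N. I continue along the arc.

Request:
drive_tool(steps=[0.35,0.25,0,0,0,0,0.7,0.55,0,0,0,0,1.1,0.8,0,0,0,0,1.5,1.05,0,0,0,0,1.95,1.3,0,0,0,-0.2,2.4,1.45,0,0,0,-0.6,2.9,1.6,0,0,0,-1.1,3.35,1.7,0,0,0,-1.6,3.8,1.75,0,0,0,-2.0,4.3,1.8,0,0,0,-2.5,4.8,1.8,0,0,0,-3.0,5.25,1.75,0,0,0,-3.4])

```text
clock: 4.9
ee_pos: [0.5661, 0.0042, 0.2144]
eef_rot: [0.74, 1.455, 0.817]
force: [0.2, -1.1, 1.3]
opening: 0.0001
```

Run:
```python
from h import *
show(); a=cv2.resize(vision.capture('side')[110:230,200:350],(500,400)); cv2.imwrite('pics/s3.png',a)
arc(range(112,157,4))
```

```text
clk 4.9 samp [0.0004 0.0569 0.2144] dir [-0.05  0.84 -0.54] jaw [ 1.    0.05 -0.  ] F [ 0.2 -1.1  1.3] q [-0.52  0.37  1.37  0.86  1.94 -0.48]
[[ 0.17 -0.04 -0.01  0.01 -0.01 -0.23]
 [ 0.64  0.05 -0.01  0.01 -0.01 -0.7 ]
 [ 1.12  0.11 -0.01  0.01 -0.01 -1.17]
 [ 1.6   0.13 -0.01  0.01 -0.01 -1.63]
 [ 2.08  0.12 -0.01  0.01 -0.01 -2.1 ]
 [ 2.56  0.08 -0.01  0.01 -0.01 -2.57]
 [ 3.04  0.   -0.01  0.01 -0.01 -3.03]
 [ 3.51 -0.11 -0.    0.01 -0.01 -3.5 ]
 [ 3.98 -0.25 -0.    0.01 -0.01 -3.97]
 [ 4.43 -0.42 -0.    0.01 -0.01 -4.43]
 [ 4.87 -0.63 -0.    0.01 -0.01 -4.9 ]
 [ 5.29 -0.87 -0.    0.02 -0.01 -5.37]]
```

View pics/s3.png

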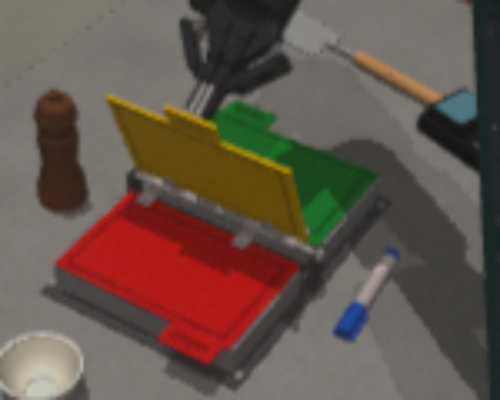

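The yellow leaf is past vertical, with its tab at (190,120), and green is uncovered and flat. I carry on.

Request:
drive_tool(steps=[0.2,0,0,0,0,-0.2,0.65,0.05,0,0,0,-0.7,1.1,0.1,0,0,0,-1.2,1.6,0.15,0,0,0,-1.6,2.1,0.1,0,0,0,-2.1,2.55,0.1,0,0,0,-2.6,3.05,0,0,0,0,-3.0,3.5,-0.1,0,0,0,-3.5,4.0,-0.25,0,0,0,-4.0,4.45,-0.4,0,0,0,-4.4,4.85,-0.6,0,0,0,-4.9,5.3,-0.85,0,0,0,-5.4])

```text
clock: 6.15
ee_pos: [0.5601, 0.1057, 0.1252]
eef_rot: [0.292, 1.556, 0.38]
force: [0.6, -0.7, 0.0]
opening: -0.0003
```

Run:
```python
from h import *
show(); a=cv2.resize(vision.capture('side')[110:230,200:350],(500,400)); cv2.imwrite('pics/s4.png',a)
arc([156,159,162,164,166,168,170,172,174,175.5,177,178])
```

```text
clk 6.15 samp [0.     0.1586 0.1252] dir [-0.02  0.41 -0.91] jaw [1.   0.06 0.  ] F [ 0.6 -0.7  0. ] q [-0.15  0.19  1.53  0.42  1.52 -0.25]
[[-0.09 -0.08  0.04  0.03 -0.03  0.05]
 [ 0.28 -0.08  0.04  0.03 -0.03 -0.3 ]
 [ 0.64 -0.1   0.04  0.03 -0.03 -0.65]
 [ 0.89 -0.13  0.04  0.03 -0.03 -0.89]
 [ 1.13 -0.16  0.04  0.03 -0.03 -1.12]
 [ 1.37 -0.2   0.05  0.03 -0.03 -1.35]
 [ 1.61 -0.25  0.05  0.03 -0.03 -1.59]
 [ 1.84 -0.31  0.05  0.03 -0.03 -1.82]
 [ 2.08 -0.37  0.05  0.03 -0.03 -2.05]
 [ 2.25 -0.43  0.05  0.03 -0.03 -2.23]
 [ 2.43 -0.49  0.05  0.03 -0.03 -2.4 ]
 [ 2.54 -0.53  0.05  0.03 -0.03 -2.52]]
```

View pics/s4.png

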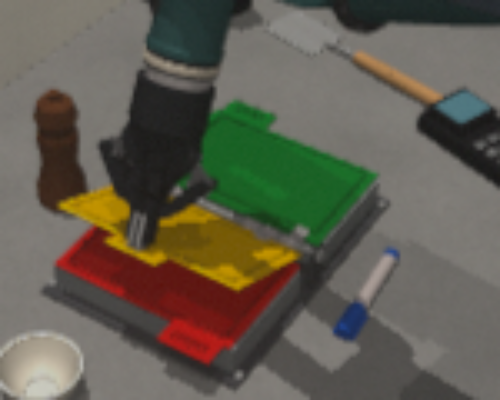

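The fingertips rest on the tab at about (145,240) with the leaf roughly 25° from flat. I lower it slowly.

Request:
drive_tool(steps=[0.1,-0.1,0,0,0,-0.1,0.3,-0.1,0,0,0,-0.3,0.6,-0.1,0,0,0,-0.6,0.85,-0.1,0,0,0,-0.9,1.1,-0.15,0,0,0,-1.1,1.35,-0.2,0,0,0,-1.35,1.6,-0.25,0,0,0,-1.6,1.85,-0.3,0,0,0,-1.8,2.05,-0.35,0,0,0,-2.05,2.25,-0.4,0,0,0,-2.2,2.4,-0.5,0,0,0,-2.4,2.5,-0.5,0,0,0,-2.5])

```text
clock: 7.4
ee_pos: [0.5577, 0.1224, 0.0614]
eef_rot: [0.083, 1.574, 0.176]
force: [0.1, -0.4, 0.3]
opening: -0.0002
```

Run:
```python
from h import *
show()
arc([178,179,180,180.5,181])
```

```text
clk 7.4 samp [-0.0015  0.1754  0.0614] dir [-0.01  0.16 -0.99] jaw [ 1.    0.06 -0.  ] F [ 0.1 -0.4  0.3] q [ 0.02  0.22  1.57  0.17  1.36 -0.07]
[[ 0.02 -0.01  0.06  0.04 -0.03 -0.01]
 [ 0.15 -0.03  0.06  0.04 -0.03 -0.12]
 [ 0.27 -0.04  0.06  0.04 -0.03 -0.24]
 [ 0.33 -0.05  0.06  0.04 -0.03 -0.24]
 [ 0.39 -0.05  0.06  0.04 -0.03 -0.24]]
```

Request:
drive_tool(steps=[0.05,0,0,0,0,0,0.1,0,0,0,0,-0.1,0.15,0,0,0,0,-0.1,0.2,0,0,0,0,-0.2,0.25,0,0,0,0,-0.2,0.25,0,0,0,0,-0.2])

```text
clock: 8.0
ee_pos: [0.5578, 0.1234, 0.0556]
eef_rot: [0.066, 1.574, 0.16]
force: [-0.1, -0.5, 1.0]
opening: -0.0001
```

Request:
drive_tool(steps=[0.03,0,0,0,0,0,0.06,0,0,0,0,0,0.06,0,0,0,0,0])

```text
clock: 8.3
ee_pos: [0.5579, 0.1235, 0.0553]
eef_rot: [0.066, 1.573, 0.16]
force: [-3.6, -0.1, 6.6]
opening: -0.0
```

Request:
drive_tool(steps=[0.03,0,0,0,0,0,0.06,0,0,0,0,0,0.06,0,0,0,0,0])

```text
clock: 8.6
ee_pos: [0.5579, 0.1235, 0.0552]
eef_rot: [0.066, 1.573, 0.16]
force: [-3.7, -1.3, 7.7]
opening: -0.0002
```

The force rises to about 7 N at a steady z of 55 mm, so the leaf is at its stop. I lift away and check.

Request:
drive_tool(steps=[-0.1,0,0,0,0,0,-0.4,0,0,0,0,0,-1,0,0,0,0,0,-2,0,0,0,0,0,-3,0,0,0,0,0,-4,0,0,0,0,0,-5,0,0,0,0,0,-6,0,0,0,0,0,-7,0,0,0,0,0,-7,0,0,0,0,0])

```text
clock: 9.6
ee_pos: [0.5618, 0.0981, 0.2343]
eef_rot: [0.065, 1.562, 0.159]
force: [0.2, -0.4, -0.2]
opening: -0.0001
```

Run:
```python
from h import *
show(); out=[]
for n in('side','top'):
    im=vision.capture(n); im=cv2.resize(im,None,fx=4,fy=4,interpolation=cv2.INTER_CUBIC)
    q=proj(n,world(S,YAW,leaf(np.pi,0,-.0025,p[4]))); cv2.polylines(im,[np.int32(q*4+2)],True,(255,0,255),1)
    c=np.int32(proj(n,world(S,YAW,[0,0,.05]))[0]*4); out.append(im[c[1]-290:c[1]+290,c[0]-380:c[0]+380])
cv2.imwrite('pics/f.png',cv2.resize(np.vstack(out),(393,600)) if 0 else cv2.resize(np.hstack(out),(800,305)))
```

```text
clk 9.6 samp [0.0013 0.1509 0.2343] dir [ 0.    0.14 -0.99] jaw [1.   0.06 0.01] F [ 0.2 -0.4 -0.2] q [-0.01  0.12  1.34  0.14  1.69 -0.05]
```

View pics/f.png

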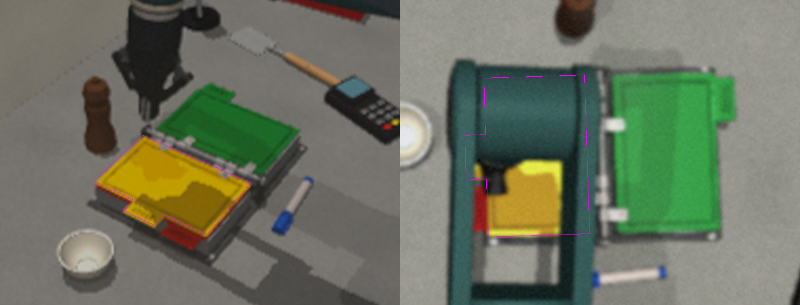

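The outline for a flat leaf matches in the side view, with the tab at (140,213). I check the angle by a fit, since the arm hides the leaf in the top view.

Run:
```python
from h import *
m=masks(vision.capture('side'))['yel'].astype(np.uint8); N,l,st,c=cv2.connectedComponentsWithStats(m); i=1+st[1:,4].argmax(); W=(l==i).astype(float); print(st[i])
for d in(0,1,2,3,4,5,6,8,10):
    q=proj('side',world(S,YAW,leaf(np.pi-np.radians(d),0,-.0025,p[4]))); k=np.zeros((384,512),np.uint8)
    cv2.fillPoly(k,[np.round(q*16).astype(np.int32)],255,cv2.LINE_AA,4); print(d,np.abs(k/255-W).sum().round())
```

```text
[ 217  165   73   48 1889]
0 169.0
1 198.0
2 244.0
3 312.0
4 347.0
5 386.0
6 471.0
8 559.0
10 643.0
```

```bash
python3 -c "
from rig import r
print(r.close_job())"
```

```text
the job is handed in; nothing more can be done
None
```

The yellow leaf now lies flat on top of the red leaf and the green board is uncovered; I handed the job in at about 10 s on the robot's clock. I pushed it over with shut fingertips only: under the tab, up past vertical, then down onto red.

- **Force:** readings during the swing were about 3 N or less. The final press read about 8 N on the vertical axis, and the fingertips stopped moving at a height of 55 mm, which is where the flat leaf's top face should be.
- **Angle:** after backing off about 180 mm, the side camera's best fit was 0° from flat. Every larger angle I tried fitted worse, and I take it as good to about 1°.
- **Everything else:** red and green were lying flat. The marker, pepper mill, ramekin, spatula and card terminal look undisturbed in the pictures. The tape dispenser was outside my later crops, but the arm never went near it.
- **Not checked:** the arm hid most of the yellow leaf in the last top view, so the flatness check rests on the side camera and the force stop. No checks disagreed.

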